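# Load the router tools into the carrier in program order

### The arm

A 7-joint arm with a two-finger parallel gripper is mounted at the origin on the work surface. World frame = base frame: x ahead of the robot, y to its left, z up, the work surface at z = 0. Lengths are in m, angles in rad, forces in N, time in s.
With the tool pointing down it reaches from about 0.425 to 0.875 m from the base axis. Payload 9.9 kg.
Tool frame: the origin (TCP) lies where the fingers leave the gripper's body, on its centre line; the fingertips stand 73 mm ahead of it and the grasp point (between the pads) lies 54 mm ahead of it (bot.tip_extent is the distance from the TCP to the fingertips, in m); z points along the fingers, y is the line along which they close (so a half turn about z gives the same grasp; the last joint's range is limited). The gripper opens to 85 mm and grips with 20 to 120 N. Pads are 22 mm wide; open, the fingers measure 114 mm over their backs; the gripper's body (76 mm by 85 mm) begins 54 mm behind the grasp point. The pads swing forward as they close: fully open they stand 13 mm farther back than shut.
Start: joints at [1.044, 0.576, 0.025, 1.437, -0.015, 1.129, -0.057], TCP at [0.289, -0.61, 0.304] pointing down, gripper open.
Joint ranges: [-2.76, 2.76], [-0.34, 2.15], [-1.52, 1.57], [0.19, 2.46], [-1.09, 4.23], [0.17, 1.99], [-2.82, 2.82]. Speed limits (rad/s): [2.22, 2.22, 3.01, 3.01, 3.14, 3.14, 3.14].

### API

Orientations are given as a rotation vector (axis times angle).
In Python, from cell import monitor, read_camera, close_job, bot gives the robot as it stands.
- The arm moves only by the tool arm_command, never from a script. Its argument "steps" is a list that holds one entry, the list of rows, each a list of 7 numbers: the shift along the world's x, y, z in m, then the turn, a rotation vector about the world's x, y, z in degrees, then the finger opening in m, from 0 to 0.0854. In form: [[[tx, ty, tz, ax, ay, az, hand], ...]]. A call has 1 to 10 rows; each row is the pose to reach, as a shift and turn from the pose commanded when the call began; what a row does not reach only later rows make up. A row lasts 1/12 s, in which the tool goes at most 41.7 mm and 7.16 degrees, less where a joint would pass 70% of its speed; a pose out of reach is approached as far as the arm can. A call with a gripper value outside its range is refused whole. The fingers move at their own pace and stop on an object; "grip_force" is the grip in N (left out, the last holds). Time passes only in rows, so rows that repeat a pose let the fingers close. It gives the time, the measured TCP pose, the force, the opening and the grip force at its end, in the units of the state.
- monitor.state(): the state, without advancing time (a new reading comes with each control period).
- read_camera(name): name is "scene" or "side" or "wrist"; returns a dict with "image" (480x640x3 uint8, red, green, blue), "fx", "fy", "cx", "cy" (pixels), "xyz" and "rotation" of the camera in the world. Camera axes: x right, y down, z forward; pixel columns grow to the right and rows downward; lengths in m; the calibration is good to about 2 mm. A picture is of the moment at which its call begins. There is no depth.
- close_job(): hands the job in; it is judged then, once.
The state is a dict: "t": time; "joints": joint angles; "joint_velocities": joint speeds; "joint_efforts": joint torques, N m; "ee_pos": TCP position; "ee_rot": TCP orientation; "force": force on the tool from outside, world axes, zero at the start; "moment": the same for the moment, N m; "finger_gap": opening from 0.0 (shut) to 1.0 (fully open); "finger_force": force on a finger pad.
Only numpy, scipy, OpenCV 4.12 (cv2) and the standard library are available. Lean on these libraries where they do the work, as an engineer would, in place of code of your own. Each camera call takes 0.05 s, during which the arm holds its last target. There are 200 camera calls.

### The job

The four router tool holders on the wooden bench rack stand in the order in which the machine program calls them. Move them into the empty cups of the grey steel carrier in the same order from left to right (left and right as the robot faces the racks), each lowered upright into its cup until its flange rests on the rim, and let go. The cutting edges chip easily: do not drop a tool or let one tip over.

Things in the scene. Friction and masses are not known exactly. Their poses are not given: they have to be found in the camera images.
- surfacing_tool: Tool holder (steel, 0.5 kg, round about its upright z axis; yaw does not matter) with a surfacing cutter: disc 41 mm across; 142 mm tall overall. Origin: centre of its lowest end. Heights above it: stud 12 mm across to 16, taper 18 to 32 mm across from 16 to 64, flange 50 mm across 64 to 80, neck 34 mm across 80 to 94, dark nut 42 mm across 94 to 116 (grip it here from above), cutter above.
- straight_tool: Tool holder with a straight router bit: a plain cylinder 16 mm across that stands 34 mm out of the nut; 150 mm tall overall. Stud, taper, flange, neck, nut and origin as for surfacing_tool. The flange's underside (64 mm above the origin) rests on a cup's rim when seated.
- drill_tool: Tool holder with a slim pointed drill 8 mm across; 151 mm tall overall. Stud, taper, flange, neck, nut and origin as for surfacing_tool.
- roundover_tool: Tool holder with a round-over bit: a mushroom-shaped cutter 31 mm across below, narrowing upward, with a 12 mm brass bearing on top; 148 mm tall overall. Stud, taper, flange, neck, nut and origin as for surfacing_tool.
- cup_of_surfacing: Black round cup fixed on the wooden rack, in which surfacing_tool stands at the start; it never moves, so it still shows that tool's old place later. 55 mm across (ribs 59 mm), bore 41 mm, 72 mm tall. Origin: centre of its underside, 12 mm above the table. A seated tool's origin is 8 mm above the cup's.
- cup_of_straight: Black round cup fixed on the wooden rack, in which straight_tool stands at the start; it never moves, so it still shows that tool's old place later. 55 mm across (ribs 59 mm), bore 41 mm, 72 mm tall. Origin: centre of its underside, 12 mm above the table. A seated tool's origin is 8 mm above the cup's.
- cup_of_drill: Black round cup fixed on the wooden rack, in which drill_tool stands at the start; it never moves, so it still shows that tool's old place later. 55 mm across (ribs 59 mm), bore 41 mm, 72 mm tall. Origin: centre of its underside, 12 mm above the table. A seated tool's origin is 8 mm above the cup's.
- cup_of_roundover: Black round cup fixed on the wooden rack, in which roundover_tool stands at the start; it never moves, so it still shows that tool's old place later. 55 mm across (ribs 59 mm), bore 41 mm, 72 mm tall. Origin: centre of its underside, 12 mm above the table. A seated tool's origin is 8 mm above the cup's.
- bench_rack: Light wooden rack, fixed, 130 mm (x) by 310 mm (y): base 12 mm thick, back and end boards to 62 mm high. Origin: centre of its underside; x points away from the robot, y to the robot's left along the row. Its four cups stand at x = 20 mm, y = 105, 35, -35, -105 mm, rims 84 mm high. A spare nut and a collet, under 50 mm high, lie before the cups.
- carrier: Grey steel carrier, fixed, 100 mm (x) by 310 mm (y), a bar handle at each end to 103 mm high. Origin: centre of its underside, on the table; x points away from the robot, y to the robot's left along the row. Four empty black cups at x = 0, y = 105, 35, -35, -105 mm: bore 41 mm, rim 84 mm high. A seated tool's origin is 20 mm above the table, with 4 to 5 mm play sideways.
There are look-alikes about, which are no part of the job. Leave any turquoise look-alike of the drill_tool alone.

How it is judged:
At the end, for the whole second after the job is handed in: Each tool stands in the carrier cup with the same place from the left as its old cup had on the wooden rack: within 10 mm of the cup's axis along and across the row, its height within 5 mm of seated (flange on rim), upright within 0.1 rad, slower than 0.02 m/s, released (((y of cup_of_surfacing in the frame of bench_rack between 0.085 and 0.125 m and y of surfacing_tool in the frame of carrier between 0.095 and 0.115 m) or (y of cup_of_surfacing in the frame of bench_rack between 0.015 and 0.055 m and y of surfacing_tool in the frame of carrier between 0.025 and 0.045 m) or (y of cup_of_surfacing in the frame of bench_rack between -0.055 and -0.015 m and y of surfacing_tool in the frame of carrier between -0.045 and -0.025 m) or (y of cup_of_surfacing in the frame of bench_rack between -0.125 and -0.085 m and y of surfacing_tool in the frame of carrier between -0.115 and -0.095 m)) and x of surfacing_tool in the frame of carrier between -0.01 and 0.01 m and z of surfacing_tool in the frame of carrier between 0.015 and 0.025 m and angle between each of surfacing_tool, straight_tool, drill_tool, roundover_tool's own z axis and vertical below 0.1 rad and linear speed of each of surfacing_tool, straight_tool, drill_tool, roundover_tool below 0.02 m/s and contact force between each of surfacing_tool, straight_tool, drill_tool, roundover_tool and the fingers below 0.1 N and ((y of cup_of_straight in the frame of bench_rack between 0.085 and 0.125 m and y of straight_tool in the frame of carrier between 0.095 and 0.115 m) or (y of cup_of_straight in the frame of bench_rack between 0.015 and 0.055 m and y of straight_tool in the frame of carrier between 0.025 and 0.045 m) or (y of cup_of_straight in the frame of bench_rack between -0.055 and -0.015 m and y of straight_tool in the frame of carrier between -0.045 and -0.025 m) or (y of cup_of_straight in the frame of bench_rack between -0.125 and -0.085 m and y of straight_tool in the frame of carrier between -0.115 and -0.095 m)) and x of straight_tool in the frame of carrier between -0.01 and 0.01 m and z of straight_tool in the frame of carrier between 0.015 and 0.025 m and ((y of cup_of_drill in the frame of bench_rack between 0.085 and 0.125 m and y of drill_tool in the frame of carrier between 0.095 and 0.115 m) or (y of cup_of_drill in the frame of bench_rack between 0.015 and 0.055 m and y of drill_tool in the frame of carrier between 0.025 and 0.045 m) or (y of cup_of_drill in the frame of bench_rack between -0.055 and -0.015 m and y of drill_tool in the frame of carrier between -0.045 and -0.025 m) or (y of cup_of_drill in the frame of bench_rack between -0.125 and -0.085 m and y of drill_tool in the frame of carrier between -0.115 and -0.095 m)) and x of drill_tool in the frame of carrier between -0.01 and 0.01 m and z of drill_tool in the frame of carrier between 0.015 and 0.025 m and ((y of cup_of_roundover in the frame of bench_rack between 0.085 and 0.125 m and y of roundover_tool in the frame of carrier between 0.095 and 0.115 m) or (y of cup_of_roundover in the frame of bench_rack between 0.015 and 0.055 m and y of roundover_tool in the frame of carrier between 0.025 and 0.045 m) or (y of cup_of_roundover in the frame of bench_rack between -0.055 and -0.015 m and y of roundover_tool in the frame of carrier between -0.045 and -0.025 m) or (y of cup_of_roundover in the frame of bench_rack between -0.125 and -0.085 m and y of roundover_tool in the frame of carrier between -0.115 and -0.095 m)) and x of roundover_tool in the frame of carrier between -0.01 and 0.01 m and z of roundover_tool in the frame of carrier between 0.015 and 0.025 m); the robot touches nothing.
It fails at once if a tool tips over (more than 0.5 rad from upright) (angle between any of surfacing_tool, straight_tool, drill_tool, roundover_tool's own z axis and vertical above 0.5 rad).
It fails at once if a tool is dropped (clear of the fingers, faster than 0.7 m/s: a fall of about 25 mm) ((contact force between surfacing_tool and the fingers below 0.1 N and linear speed of surfacing_tool above 0.7 m/s) or (contact force between straight_tool and the fingers below 0.1 N and linear speed of straight_tool above 0.7 m/s) or (contact force between drill_tool and the fingers below 0.1 N and linear speed of drill_tool above 0.7 m/s) or (contact force between roundover_tool and the fingers below 0.1 N and linear speed of roundover_tool above 0.7 m/s)).
It also fails if it takes over 106 s, if anything falls off the work surface, if the arm or the gripper's body presses on something with over 40 N, if the wrist force passes 120 N, or if a joint passes its speed limit or range.

## Working session

There is one attempt and no reset: what is moved stays moved. The work goes in short steps, Python scripts to look and compute and a tool call to move; the robot and the scene stay as the last step left them, time stands still between calls to the robot, and variables do not carry over. Pictures are saved under pics/ and viewed, at most 14 in all, crops included, and the job is handed in when it is done.

Besides the shell and the picture viewer there is one more tool, called after ">>>" as name(argument=value, ...), one argument or row to a line, values as JSON. arm_command: Moves the arm, as the interface text tells. Its arguments: {"type":"object","properties":{"steps":{"type":"array"},"grip_force":{"type":"number"}},"required":["steps"]}

```bash
mkdir -p pics; ls
python3 - <<'E'
from cell import monitor, read_camera, bot
import cv2
print(monitor.state())
for n in ("scene","side"):
    c=read_camera(n); cv2.imwrite(f"pics/{n}0.png",c["image"][:,:,::-1]); print(n,{k:c[k] for k in c if k!="image"})
E
```

```text
pics
{'t': 0.0, 'joints': array([ 1.04420125,  0.57653567,  0.02483694,  1.43794363, -0.01500345,
        1.1290181 , -0.05647082]), 'joint_velocities': array([ 0.00155676,  0.00075107, -0.00077471, -0.00148168,  0.00038995,
       -0.00022761, -0.00138556]), 'joint_efforts': array([ 1.53890607e-03, -7.65742636e+01,  2.25047618e+00, -2.85961336e+01,
        1.50960084e-02,  1.28703713e-02,  1.48000268e-06]), 'ee_pos': array([ 0.28907685, -0.60957447,  0.30302744]), 'ee_rot': array([-3.06327032e+00, -6.89611581e-01,  7.20286939e-04]), 'force': array([-0.02433509, -0.26803117,  0.61311567]), 'moment': array([-0.01949424,  0.02314054, -0.010897  ]), 'finger_force': 0.0, 'finger_gap': 0.9992255258823365}
scene {'fx': 502.3744420965027, 'fy': 502.3744420965027, 'cx': 319.380845513973, 'cy': 235.4186215958012, 'xyz': array([1.16198709, 0.33891103, 0.7947452 ]), 'rotation': array([-1.26038984, -2.31927001,  0.88102883])}
side {'fx': 539.5535357287844, 'fy': 539.5535357287844, 'cx': 325.84346333392824, 'cy': 232.3161026490684, 'xyz': array([0.13330199, 0.57660616, 0.66356799]), 'rotation': array([-0.84477587,  2.46137847, -1.1473455 ])}
```

View pics/scene0.png

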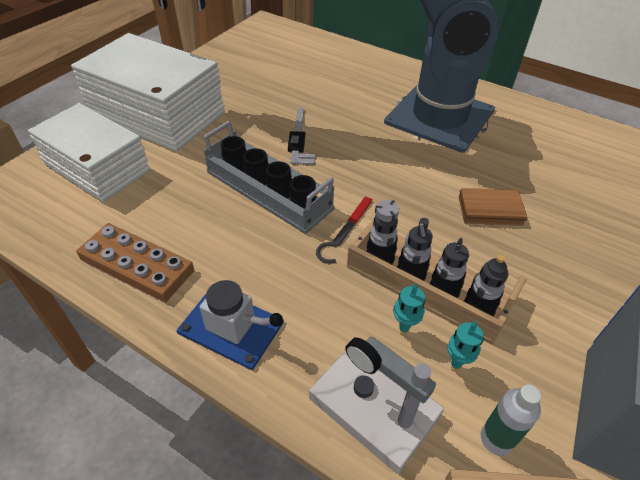

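View pics/side0.png

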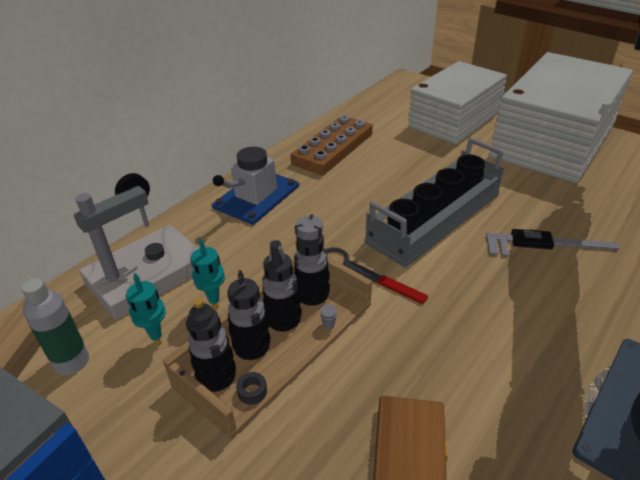

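Scene: the carrier's four empty cups lie at about (232,145)–(303,188). The wooden rack's tools stand at about (384,225), (418,248), (452,268) and (490,285). Turquoise look-alikes are at (409,308) and (466,345) and stand outside the rack. Other possible confusions are the collet tray at (135,258), the tool setter at (230,310) and the spare nut and collet in the rack. Next I'll take a close crop to tell the tools apart.

Run:
```python
import cv2,numpy as np
a=cv2.imread("pics/scene0.png"); b=cv2.imread("pics/side0.png")
A=cv2.resize(a[185:335,335:545],None,fx=3.8,fy=3.8,interpolation=cv2.INTER_CUBIC)
cv2.imwrite("pics/cA.png",A)
B=cv2.resize(b[205:405,165:385],None,fx=3,fy=3,interpolation=cv2.INTER_CUBIC); cv2.imwrite("pics/cB.png",B)
C=cv2.resize(a[120:230,195:345],None,fx=4,fy=4,interpolation=cv2.INTER_CUBIC)
D=cv2.resize(b[140:265,360:510],None,fx=4,fy=4,interpolation=cv2.INTER_CUBIC)
# stacked small carriers
E=np.hstack([cv2.resize(C,(400,293)),cv2.resize(D,(400,333))[:293]]);cv2.imwrite("pics/cC.png",E)
```

```text
(no output)
```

View pics/cA.png

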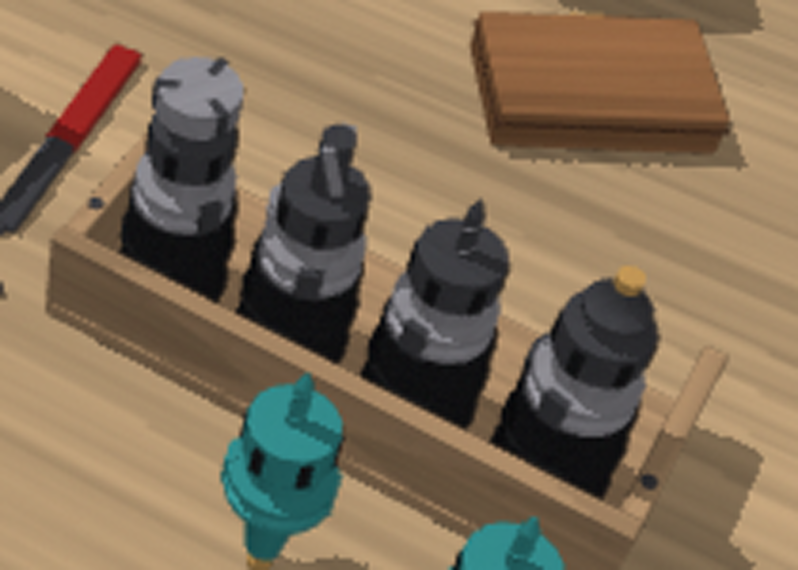

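View pics/cB.png

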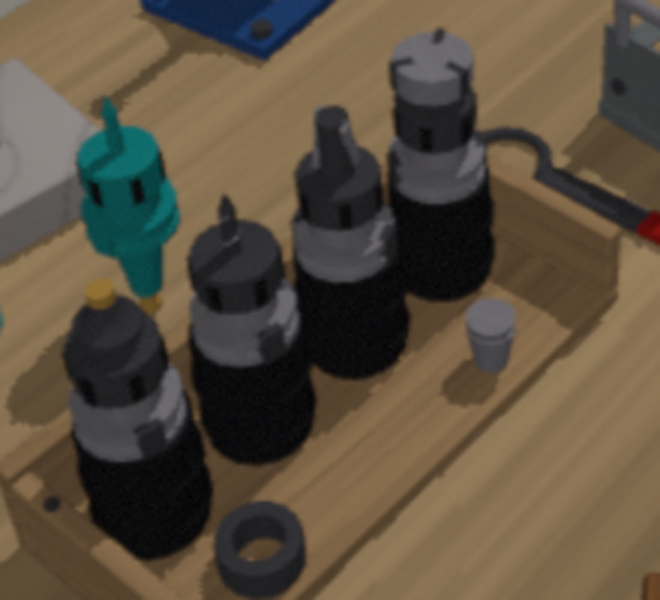

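Crop check: facing the rack, the robot sees roundover (brass bearing), drill, straight and surfacing (disc) from left to right, where left is +y. All four have dark nuts and none is turquoise. Now I'll look at the carrier.

View pics/cC.png

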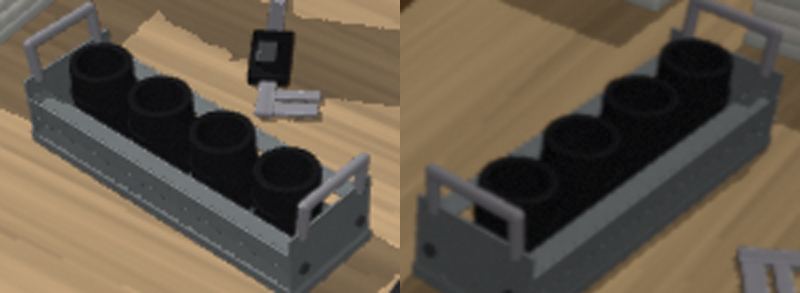

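```bash
cat > h.py <<'E'
import numpy as np,cv2
from scipy.spatial.transform import Rotation as R
from cell import read_camera, monitor
def ray(c,uv):
    d=np.array([(uv[0]-c["cx"])/c["fx"],(uv[1]-c["cy"])/c["fy"],1.])
    return np.array(c["xyz"]),R.from_rotvec(c["rotation"]).apply(d)
def plane(c,uv,z):
    o,d=ray(c,uv); return (o+d*(z-o[2])/d[2])
def proj(c,p):
    q=R.from_rotvec(c["rotation"]).inv().apply(np.array(p)-c["xyz"]); return np.array([c["fx"]*q[0]/q[2]+c["cx"],c["fy"]*q[1]/q[2]+c["cy"]])
SC=dict(fx=502.3744420965027,fy=502.3744420965027,cx=319.380845513973,cy=235.4186215958012,xyz=np.array([1.16198709,0.33891103,0.7947452]),rotation=np.array([-1.26038984,-2.31927001,0.88102883]))
SI=dict(fx=539.5535357287844,fy=539.5535357287844,cx=325.84346333392824,cy=232.3161026490684,xyz=np.array([0.13330199,0.57660616,0.66356799]),rotation=np.array([-0.84477587,2.46137847,-1.1473455]))
E
python3 - <<'E'
from h import *
T=dict(roundover=((500.8,257.1),(198.3,301.7),.168),drill=((461.3,238.4),(240.3,270.7),.171),straight=((423.9,220.3),(276,242.3),.170),surf=((387.1,207.4),(309,221.7),.162))
P=[]
for n,(a,b,z) in T.items():
    p,q=plane(SC,a,z),plane(SI,b,z); P.append((p+q)[:2]/2); print(n,p[:2].round(4),q[:2].round(4))
P=np.array(P); s=np.array([.105,.035,-.035,-.105])
d=(s[:,None]*(P-P.mean(0))).sum(0)/(s**2).sum(); print(P.mean(0),d,np.linalg.norm(d),"yaw",np.degrees(np.arctan2(-d[0],d[1])))
E
```

```text
roundover [0.5577 0.3142] [0.5556 0.317 ]
drill [0.5576 0.2451] [0.5513 0.2471]
straight [0.5527 0.1747] [0.5534 0.175 ]
surf [0.552  0.1038] [0.5528 0.1036]
[0.5541313  0.21007259] [0.02022227 1.00997237] 1.010174796912809 yaw -1.1470573270985724
```

Carrier: all four rims are clear in both views. In the scene view their centres are at about (233,143), (255,156), (278,170) and (303,183).

Run:
```python
from h import *
k=8/3
S=[(288,168),(222,132),(161,97),(102,62)];D=[(117,181),(182,138),(240,98),(295,60)]
P=[]
for a,b in zip(S,D):
    p=plane(SC,(195+a[0]/k,120+a[1]/k),.084);q=plane(SI,(360+b[0]/k,140+b[1]/k),.084);P.append((p+q)[:2]/2);print(p[:2].round(4),q[:2].round(4))
P=np.array(P); s=np.array([.105,.035,-.035,-.105])
d=(s[:,None]*(P-P.mean(0))).sum(0)/(s**2).sum(); print(P.mean(0),d,np.linalg.norm(d),"yaw",np.degrees(np.arctan2(-d[0],d[1])))
e=d/np.linalg.norm(d)
print(P.mean(0)+s[:,None]*e)
print([R.from_rotvec(monitor.state()["ee_rot"]).as_matrix().round(3)])
c=read_camera("wrist");print(c["xyz"],c["rotation"]);cv2.imwrite("pics/w0.png",c["image"][:,:,::-1])
# blue/turquoise heights etc
for a in [(409,290),(466,325)]: print("turq",plane(SC,a,.12)[:2])
```

```text
[ 0.5097 -0.1069] [ 0.5087 -0.1017]
[ 0.5033 -0.1755] [ 0.4992 -0.1704]
[ 0.4953 -0.2436] [ 0.4911 -0.2381]
[ 0.4858 -0.314 ] [ 0.4829 -0.3072]
[ 0.49699811 -0.20714932] [0.11808639 0.98117158] 0.9882520251909253 yaw -6.8626787747535785
[[ 0.50954458 -0.10290161]
 [ 0.50118027 -0.17240009]
 [ 0.49281596 -0.24189856]
 [ 0.48445165 -0.31139704]]
[array([[ 0.904,  0.428, -0.001],
       [ 0.428, -0.904,  0.001],
       [-0.   , -0.001, -1.   ]])]
[ 0.36113445 -0.57513162  0.37229633] [ 2.4219614  -1.53042058 -0.24472129]
turq [0.66429527 0.20829789]
turq [0.67624564 0.3127601 ]
```

>>> arm_command(
  steps=[
    [[0.008, 0.014, 0.002, 0, 0, 2.5, 0.085], [0.03, 0.045, 0.005, 0, 0, 8, 0.085], [0.055, 0.08, 0.01, 0, 0, 15, 0.085], [0.08, 0.115, 0.015, 0, 0, 22, 0.085], [0.105, 0.15, 0.02, 0, 0, 29, 0.085], [0.13, 0.19, 0.03, 0, 0, 36, 0.085], [0.155, 0.23, 0.035, 0, 0, 43, 0.085], [0.18, 0.265, 0.04, 0, 0, 50, 0.085], [0.2, 0.295, 0.045, 0, 0, 56, 0.085], [0.21, 0.31, 0.047, 0, 0, 60.5, 0.085]],
  ],
  grip_force=70,
)

```text
t: 0.98
ee_pos: [0.501, -0.2956, 0.3517]
ee_rot: [2.289, 2.151, 0.002]
force: [-0.1, -0.2, 0.2]
finger_gap: 0.995
finger_force: 0.0
```

Run:
```python
from h import *
s=monitor.state();print(s["t"],s["ee_pos"],R.from_rotvec(s["ee_rot"]).as_matrix().round(3),s["joints"].round(2))
c=read_camera("wrist");print({k:c[k] for k in c if k!="image"});cv2.imwrite("pics/w1.png",c["image"][:,:,::-1])
for p in [[ 0.5095,-0.103,.084],[.5012,-.1724,.084],[.4928,-.2419,.084],[.4845,-.3114,.084]]: print(proj(c,p))
```

```text
0.9833 [ 0.5010372  -0.29557937  0.35168812] [[ 0.062  0.998  0.001]
 [ 0.998 -0.062  0.001]
 [ 0.001  0.001 -1.   ]] [ 0.66  0.41 -0.3   1.61  0.13  1.14  0.26]
{'fx': 395.1977695351468, 'fy': 395.1977695351468, 'cx': 318.16393017126154, 'cy': 233.73706503050997, 'xyz': array([ 0.50581868, -0.21565735,  0.42092721]), 'rotation': array([ 2.8247446 , -0.08686276, -0.01128404])}
[312.89130147 -59.46810575]
[308.06240765  46.6134602 ]
[303.7585637 138.8474146]
[300.0999888  219.65727026]
```

View pics/w1.png

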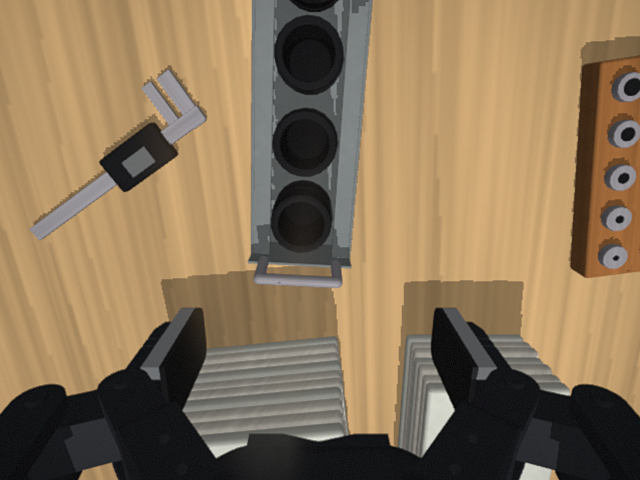

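The wrist view shows three carrier cups at about (309,52), (305,140) and (302,218), close to the predictions. I'll refine them using the bores.

Run:
```python
from h import *
im=cv2.imread("pics/w1.png");g=cv2.GaussianBlur(cv2.cvtColor(im,cv2.COLOR_BGR2GRAY),(3,3),0)
s=dict(fx=395.1977695,fy=395.1977695,cx=318.16393,cy=233.737065,xyz=np.array([0.50581868,-0.21565735,0.42092721]),rotation=np.array([2.8247446,-0.08686276,-0.01128404]))
for u,v in [(309,52),(305,140),(302,218)]:
    print("row",g[v,u-40:u+41:2].tolist()); print("col",g[v-40:v+41:2,u].tolist(),)
    print(plane(s,(u,v),.084))
```

```text
row [127, 128, 95, 31, 28, 29, 26, 12, 10, 9, 9, 14, 20, 22, 21, 21, 20, 23, 23, 22, 24, 22, 22, 22, 22, 22, 23, 23, 24, 23, 15, 13, 13, 22, 31, 30, 27, 58, 91, 123, 131]
col [70, 75, 31, 29, 30, 31, 21, 14, 16, 16, 16, 16, 16, 12, 19, 21, 22, 21, 21, 22, 24, 22, 22, 22, 23, 22, 24, 24, 23, 23, 23, 23, 24, 23, 22, 26, 32, 32, 33, 24, 20]
[ 0.50166533 -0.17626225  0.084     ]
row [133, 131, 132, 104, 34, 28, 29, 25, 14, 13, 13, 17, 21, 21, 21, 21, 22, 24, 25, 24, 24, 25, 25, 26, 26, 26, 25, 24, 26, 25, 24, 18, 25, 29, 30, 27, 49, 96, 132, 133, 133]
col [87, 87, 87, 82, 37, 21, 31, 34, 32, 32, 23, 22, 25, 23, 24, 22, 23, 24, 23, 25, 24, 25, 24, 24, 25, 26, 26, 26, 26, 24, 21, 22, 22, 21, 22, 35, 36, 38, 57, 88, 55]
[ 0.49376348 -0.24289676  0.084     ]
row [130, 129, 129, 128, 82, 28, 29, 31, 24, 12, 15, 16, 19, 22, 24, 27, 27, 29, 29, 30, 32, 32, 32, 32, 31, 30, 30, 28, 24, 22, 22, 32, 33, 31, 27, 55, 104, 131, 130, 130, 130]
col [86, 48, 24, 23, 25, 26, 23, 25, 26, 36, 39, 40, 31, 29, 30, 31, 30, 31, 30, 32, 32, 31, 32, 32, 29, 30, 30, 31, 31, 31, 33, 32, 32, 33, 39, 44, 46, 58, 70, 70, 70]
[ 0.4862936  -0.30998231  0.084     ]
```

>>> arm_command(
  steps=[
    [[0.002, 0.012, 0, 0, 0, 0, 0.085], [0.006, 0.04, 0, 0, 0, 0, 0.085], [0.012, 0.08, 0, 0, 0, 0, 0.085], [0.018, 0.12, 0, 0, 0, 0, 0.085], [0.024, 0.16, 0, 0, 0, 0, 0.085], [0.03, 0.2, 0, 0, 0, 0, 0.085], [0.036, 0.24, 0, 0, 0, 0, 0.085], [0.042, 0.275, 0, 0, 0, 0, 0.085], [0.048, 0.3, 0, 0, 0, 0, 0.085], [0.052, 0.31, 0, 0, 0, 0, 0.085]],
  ],
)

```text
t: 1.87
ee_pos: [0.5508, 0.0144, 0.3509]
ee_rot: [-2.295, -2.144, -0.001]
force: [0.3, -0.0, 0.1]
finger_gap: 1.0
finger_force: 0.0
```

Run:
```python
from h import *
for i in range(2):
    s=monitor.state();print(s["t"],s["ee_pos"],s["joint_velocities"].round(3).max())
    c=read_camera("wrist")
print({k:c[k] for k in c if k!="image"});cv2.imwrite("pics/w2.png",c["image"][:,:,::-1])
for n,p in dict(round=[.5563,.315,.168],drill=[.5548,.245,.171],straight=[.5534,.175,.170],surf=[.552,.104,.162]).items(): print(n,proj(c,p))
```

```text
1.8667 [0.5507731  0.01439835 0.35092546] 0.08
1.9167 [0.55143739 0.01444324 0.35083119] 0.068
{'fx': 395.1977695351468, 'fy': 395.1977695351468, 'cx': 318.16393017126154, 'cy': 233.73706503050997, 'xyz': array([0.5567394 , 0.09431483, 0.42013289]), 'rotation': array([ 2.82540116, -0.0946283 , -0.01410283])}
round [ 282.83031557 -428.19360725]
drill [ 292.92438642 -222.84548029]
straight [301.68719376 -51.57545921]
surf [309.14006499  89.06525013]
```

View pics/w2.png

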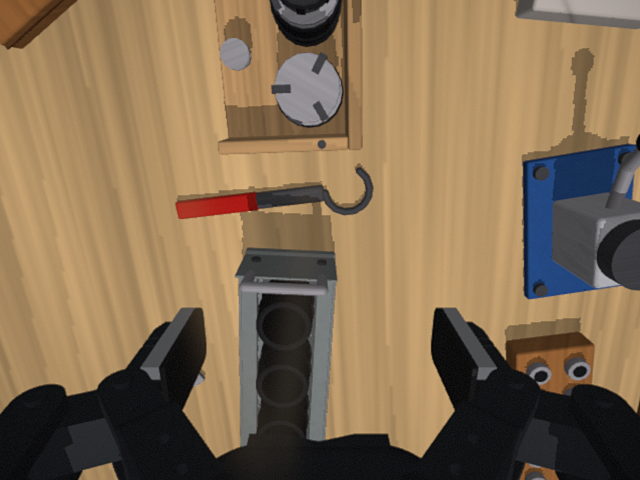

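The wrist view puts the surfacing disc centre at about (308,89). The prediction was (309,89), so the map is good. Approaching.

>>> arm_command(
  steps=[
    [[0, 0.012, 0, 0, 0, 0, 0.085], [0, 0.04, 0, 0, 0, 0, 0.085], [0, 0.07, 0, 0, 0, 0, 0.085], [0, 0.087, -0.005, 0, 0, 0, 0.085], [0, 0.09, -0.03, 0, 0, 0, 0.085], [0, 0.09, -0.06, 0, 0, 0, 0.085], [0, 0.09, -0.085, 0, 0, 0, 0.085], [0, 0.09, -0.095, 0, 0, 0, 0.085], [0, 0.09, -0.1, 0, 0, 0, 0.085], [0, 0.09, -0.1, 0, 0, 0, 0.085]],
  ],
)

```text
t: 2.8
ee_pos: [0.5512, 0.0992, 0.2505]
ee_rot: [-2.301, -2.138, 0.002]
force: [0.6, -0.6, 0.0]
finger_gap: 0.994
finger_force: 0.0
```

```bash
python3 -c "
from h import *
s=monitor.state();print(s['t'],s['ee_pos'],R.from_rotvec(s['ee_rot']).as_matrix().round(3))"
```

```text
2.8 [0.55117522 0.09915403 0.2505116 ] [[ 0.074  0.997 -0.001]
 [ 0.997 -0.074 -0.001]
 [-0.001 -0.001 -1.   ]]
```

>>> arm_command(
  steps=[
    [[0.001, 0.004, -0.005, 0, 0, 0, 0.085], [0.001, 0.004, -0.02, 0, 0, 0, 0.085], [0.001, 0.004, -0.04, 0, 0, 0, 0.085], [0.001, 0.004, -0.057, 0, 0, 0, 0.085], [0.001, 0.004, -0.067, 0, 0, 0, 0.085], [0.001, 0.004, -0.07, 0, 0, 0, 0.085], [0.001, 0.004, -0.07, 0, 0, 0, 0.085], [0.001, 0.004, -0.07, 0, 0, 0, 0.085]],
  ],
)

```text
t: 3.47
ee_pos: [0.5528, 0.1044, 0.1818]
ee_rot: [2.3, 2.14, 0.002]
force: [-0.4, 0.4, 0.2]
finger_gap: 0.993
finger_force: 0.0
```

>>> arm_command(
  steps=[
    [[0, 0, 0, 0, 0, 0, 0.055], [0, 0, 0, 0, 0, 0, 0.045], [0, 0, 0, 0, 0, 0, 0.03], [0, 0, 0, 0, 0, 0, 0.03], [0, 0, 0, 0, 0, 0, 0.03], [0, 0, 0, 0, 0, 0, 0.03]],
  ],
  grip_force=70,
)

```text
t: 3.97
ee_pos: [0.5521, 0.1041, 0.1817]
ee_rot: [2.3, 2.14, 0.0]
force: [-2.9, -1.0, 7.9]
finger_gap: 0.471
finger_force: 69.7
```

>>> arm_command(
  steps=[
    [[0, 0, 0.003, 0, 0, 0, 0.03], [0, 0, 0.01, 0, 0, 0, 0.03], [0, 0, 0.022, 0, 0, 0, 0.03], [0, 0, 0.038, 0, 0, 0, 0.03], [0, 0, 0.056, 0, 0, 0, 0.03], [0, 0, 0.074, 0, 0, 0, 0.03], [0, 0, 0.09, 0, 0, 0, 0.03], [0, 0, 0.102, 0, 0, 0, 0.03], [0, 0, 0.108, 0, 0, 0, 0.03], [0, 0, 0.11, 0, 0, 0, 0.03]],
  ],
)

```text
t: 4.8
ee_pos: [0.5524, 0.1041, 0.2919]
ee_rot: [2.3, 2.139, 0.002]
force: [-0.1, 0.3, -4.8]
finger_gap: 0.469
finger_force: 71.2
```

```bash
python3 -c "
from h import *
s=monitor.state();print(s['t'],s['ee_pos'],s['force'],s['finger_gap'])
a=cv2.cvtColor(read_camera('side')['image'],4)[60:360,160:520];b=cv2.cvtColor(read_camera('scene')['image'],4)[60:360,200:540]
cv2.imwrite('pics/l1.png',cv2.resize(__import__('numpy').hstack([a,b]),(798,342)))"
```

```text
4.8 [0.55236378 0.10413282 0.29194142] [-0.11200123  0.25528145 -4.78178907] 0.46868475048130476
```

View pics/l1.png

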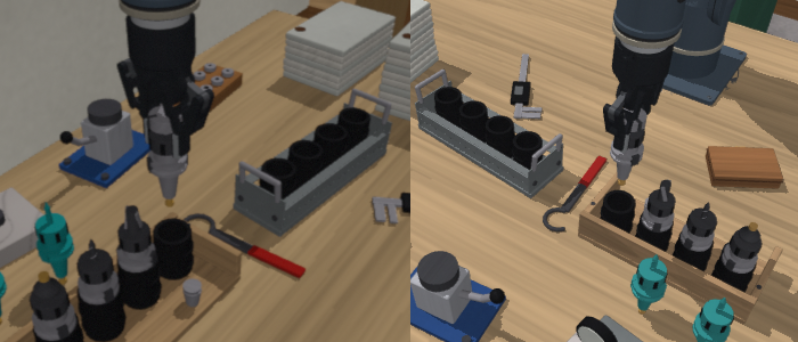

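The surfacing tool hangs upright and clear of its cup. Carrying it to the rightmost carrier cup.

>>> arm_command(
  steps=[
    [[-0.001, -0.005, 0, 0, 0, 0, 0.03], [-0.003, -0.018, 0, 0, 0, 0, 0.03], [-0.007, -0.04, 0, 0, 0, 0, 0.03], [-0.012, -0.072, 0, 0, 0, 0, 0.03], [-0.017, -0.108, 0, 0, 0, 0, 0.03], [-0.023, -0.145, 0, 0, 0, 0, 0.03], [-0.029, -0.182, 0, 0, 0, 0, 0.03], [-0.035, -0.22, 0, 0, 0, 0, 0.03], [-0.041, -0.257, 0, 0, 0, 0, 0.03], [-0.047, -0.293, 0, 0, 0, 0, 0.03]],
  ],
)

```text
t: 5.73
ee_pos: [0.5035, -0.1921, 0.2903]
ee_rot: [-2.301, -2.138, 0.002]
force: [0.7, 0.2, -4.6]
finger_gap: 0.469
finger_force: 71.2
```

>>> arm_command(
  steps=[
    [[-0.005, -0.034, 0, 0, 0, 0, 0.03], [-0.01, -0.064, 0, 0, 0, 0, 0.03], [-0.014, -0.09, 0, 0, 0, 0, 0.03], [-0.017, -0.108, 0, 0, 0, 0, 0.03], [-0.019, -0.119, 0, 0, 0, 0, 0.03], [-0.02, -0.124, 0, 0, 0, 0, 0.03], [-0.02, -0.124, 0, 0, 0, 0, 0.03], [-0.02, -0.124, 0, 0, 0, 0, 0.03]],
  ],
)

```text
t: 6.4
ee_pos: [0.4853, -0.3118, 0.2907]
ee_rot: [-2.298, -2.14, -0.001]
force: [-0.6, 0.5, -4.8]
finger_gap: 0.471
finger_force: 71.2
```

```bash
python3 -c "
from h import *
s=monitor.state();print(s['t'],s['ee_pos'],R.from_rotvec(s['ee_rot']).as_matrix().round(3).tolist(),s['force'])
read_camera('wrist');s=monitor.state();print(s['t'],s['ee_pos'])"
```

```text
6.4 [ 0.48531075 -0.31183903  0.29067842] [[0.071, 0.997, -0.0], [0.997, -0.071, 0.001], [0.001, -0.0, -1.0]] [-0.55719615  0.49491641 -4.76763986]
6.45 [ 0.48560605 -0.31137354  0.29080661]
```

>>> arm_command(
  steps=[
    [[0, -0.0015, -0.004, 0, 0, 0, 0.03], [0, -0.0015, -0.014, 0, 0, 0, 0.03], [0, -0.0015, -0.028, 0, 0, 0, 0.03], [0, -0.0015, -0.044, 0, 0, 0, 0.03], [0, -0.0015, -0.06, 0, 0, 0, 0.03], [0, -0.0015, -0.074, 0, 0, 0, 0.03], [0, -0.0015, -0.086, 0, 0, 0, 0.03], [0, -0.0015, -0.094, 0, 0, 0, 0.03], [0, -0.0015, -0.098, 0, 0, 0, 0.03], [0, -0.0015, -0.1, 0, 0, 0, 0.03]],
  ],
)

```text
t: 7.28
ee_pos: [0.4852, -0.3139, 0.1901]
ee_rot: [-2.299, -2.14, 0.0]
force: [0.2, 0.2, -4.6]
finger_gap: 0.467
finger_force: 71.2
```

>>> arm_command(
  steps=[
    [[0, 0, -0.001, 0, 0, 0, 0.03], [0, 0, -0.003, 0, 0, 0, 0.03], [0, 0, -0.005, 0, 0, 0, 0.03], [0, 0, -0.007, 0, 0, 0, 0.03], [0, 0, -0.008, 0, 0, 0, 0.03]],
  ],
)

```text
t: 7.7
ee_pos: [0.4852, -0.3145, 0.1829]
ee_rot: [2.3, 2.14, 0.0]
force: [0.2, 0.5, -5.0]
finger_gap: 0.471
finger_force: 71.2
```

>>> arm_command(
  steps=[
    [[0, 0, -0.001, 0, 0, 0, 0.03], [0, 0, -0.002, 0, 0, 0, 0.03], [0, 0, -0.002, 0, 0, 0, 0.03]],
  ],
)

```text
t: 7.95
ee_pos: [0.4852, -0.3144, 0.1818]
ee_rot: [2.3, 2.139, -0.0]
force: [-1.9, 0.9, 5.5]
finger_gap: 0.476
finger_force: 72.3
```

```bash
python3 -c "
from h import *
s=monitor.state();print(s['t'],s['ee_pos'],s['force'],s['moment'])
a=cv2.cvtColor(read_camera('side')['image'],4)[110:270,360:520];b=cv2.cvtColor(read_camera('scene')['image'],4)[80:240,190:350]
cv2.imwrite('pics/p1.png',cv2.resize(__import__('numpy').hstack([a,b]),(798,400)))"
```

```text
7.95 [ 0.48524597 -0.31442628  0.18176996] [-1.85043303  0.93293361  5.48306531] [ 0.30951223  0.58985141 -0.01994845]
```

View pics/p1.png

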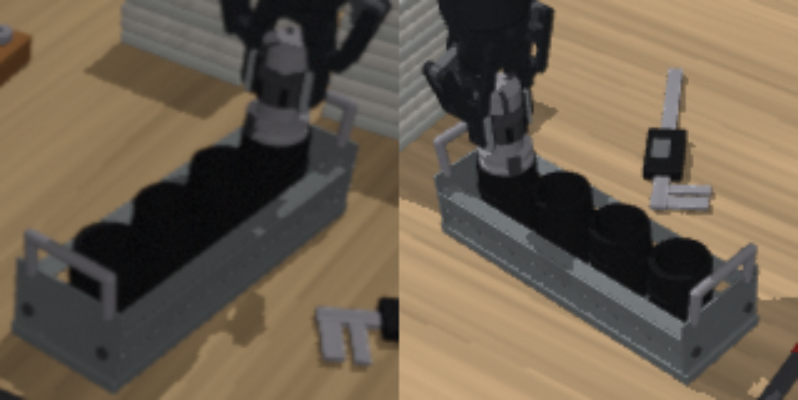

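The flange is on the rim (the force flipped at z .182) and the tool is upright. Releasing.

>>> arm_command(
  steps=[
    [[0, 0, 0, 0, 0, 0, 0.05], [0, 0, 0, 0, 0, 0, 0.065], [0, 0, 0, 0, 0, 0, 0.085], [0, 0, 0, 0, 0, 0, 0.085], [0, 0, 0.005, 0, 0, 0, 0.085], [0, 0, 0.02, 0, 0, 0, 0.085], [0, 0, 0.045, 0, 0, 0, 0.085], [0, 0, 0.075, 0, 0, 0, 0.085], [0, 0, 0.1, 0, 0, 0, 0.085], [0, 0, 0.11, 0, 0, 0, 0.085]],
  ],
)

```text
t: 8.88
ee_pos: [0.4863, -0.3147, 0.2948]
ee_rot: [2.297, 2.137, 0.002]
force: [0.9, -1.0, -0.1]
finger_gap: 0.998
finger_force: 0.0
```

```bash
python3 -c "
from h import *
s=monitor.state();print(s['t'],s['ee_pos'],s['force'],s['finger_gap'])
c=read_camera('wrist');print(c['xyz'],c['rotation']);cv2.imwrite('pics/w3.png',c['image'][:,:,::-1])
a=read_camera('scene')['image'][60:270,190:400,::-1]
cv2.imwrite('pics/w3c.png',__import__('numpy').hstack([cv2.resize(c['image'][:,:,::-1],(480,360)),cv2.resize(a,(320,320))[:,:].repeat(1,0) if 0 else cv2.copyMakeBorder(cv2.resize(a,(320,320)),0,40,0,0,0)]))"
```

```text
8.8833 [ 0.48628951 -0.31474692  0.29483426] [ 0.87746598 -0.9657587  -0.08603427] 0.9982916063336497
[ 0.4916728  -0.23463378  0.36384944] [ 2.82130302 -0.10180517 -0.00903095]
```

View pics/w3c.png

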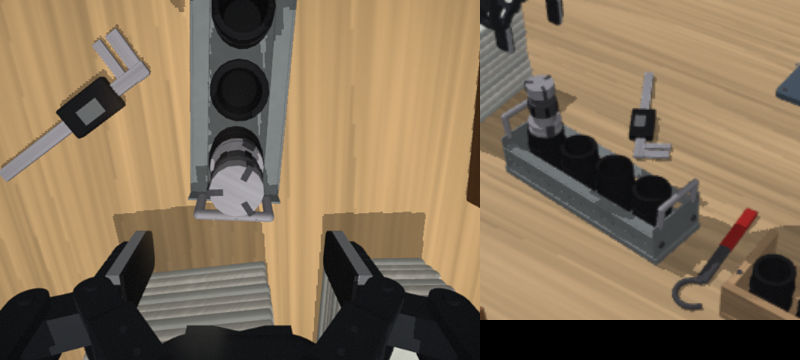

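The surfacing tool is seated upright in the far (rightmost) cup. Next is the straight tool.

>>> arm_command(
  steps=[
    [[0.001, 0.01, 0.002, 0, 0, 0, 0.085], [0.004, 0.035, 0.005, 0, 0, 0, 0.085], [0.01, 0.072, 0.005, 0, 0, 0, 0.085], [0.015, 0.11, 0.005, 0, 0, 0, 0.085], [0.02, 0.15, 0.005, 0, 0, 0, 0.085], [0.026, 0.19, 0.005, 0, 0, 0, 0.085], [0.031, 0.23, 0.005, 0, 0, 0, 0.085], [0.037, 0.27, 0.005, 0, 0, 0, 0.085], [0.042, 0.31, 0.005, 0, 0, 0, 0.085], [0.048, 0.35, 0.005, 0, 0, 0, 0.085]],
  ],
)

```text
t: 9.82
ee_pos: [0.532, 0.0381, 0.2945]
ee_rot: [-2.298, -2.139, 0.003]
force: [1.9, 0.2, -0.4]
finger_gap: 0.998
finger_force: 0.0
```

>>> arm_command(
  steps=[
    [[0.005, 0.038, 0, 0, 0, 0, 0.085], [0.01, 0.074, 0, 0, 0, 0, 0.085], [0.014, 0.104, 0, 0, 0, 0, 0.085], [0.017, 0.124, 0, 0, 0, 0, 0.085], [0.019, 0.135, -0.005, 0, 0, 0, 0.085], [0.0195, 0.1385, -0.02, 0, 0, 0, 0.085], [0.0195, 0.1395, -0.035, 0, 0, 0, 0.085], [0.0195, 0.1395, -0.045, 0, 0, 0, 0.085], [0.0195, 0.1395, -0.05, 0, 0, 0, 0.085]],
  ],
)

```text
t: 10.57
ee_pos: [0.5517, 0.1741, 0.2434]
ee_rot: [-2.3, -2.139, 0.006]
force: [-0.3, -0.6, -0.6]
finger_gap: 0.996
finger_force: 0.0
```

```bash
python3 -c "
from h import *
read_camera('wrist');s=monitor.state();print(s['t'],s['ee_pos'],R.from_rotvec(s['ee_rot']).as_matrix().round(3).tolist())"
```

```text
10.6167 [0.55177132 0.17400505 0.24337968] [[0.073, 0.997, -0.004], [0.997, -0.073, -0.002], [-0.002, -0.004, -1.0]]
```

>>> arm_command(
  steps=[
    [[0.0015, 0.001, -0.005, 0, 0, 0, 0.085], [0.0015, 0.001, -0.02, 0, 0, 0, 0.085], [0.0015, 0.001, -0.038, 0, 0, 0, 0.085], [0.0015, 0.001, -0.053, 0, 0, 0, 0.085], [0.0015, 0.001, -0.06, 0, 0, 0, 0.085], [0.0015, 0.001, -0.062, 0, 0, 0, 0.085], [0.0015, 0.001, -0.062, 0, 0, 0, 0.085], [0.0015, 0.001, -0.062, 0, 0, 0, 0.055]],
  ],
)

```text
t: 11.28
ee_pos: [0.5547, 0.1763, 0.1847]
ee_rot: [2.3, 2.139, 0.002]
force: [0.0, -0.2, -0.3]
finger_gap: 0.881
finger_force: 0.0
```

>>> arm_command(
  steps=[
    [[0, 0, 0, 0, 0, 0, 0.045], [0, 0, 0, 0, 0, 0, 0.03], [0, 0, 0, 0, 0, 0, 0.03], [0, 0, 0, 0, 0, 0, 0.03], [0, 0, 0, 0, 0, 0, 0.03]],
  ],
  grip_force=70,
)

```text
t: 11.7
ee_pos: [0.5541, 0.1762, 0.1849]
ee_rot: [2.3, 2.14, 0.001]
force: [-3.1, -0.5, 8.4]
finger_gap: 0.467
finger_force: 69.6
```

>>> arm_command(
  steps=[
    [[0, 0, 0.003, 0, 0, 0, 0.03], [0, 0, 0.01, 0, 0, 0, 0.03], [0, 0, 0.022, 0, 0, 0, 0.03], [0, 0, 0.038, 0, 0, 0, 0.03], [0, 0, 0.056, 0, 0, 0, 0.03], [0, 0, 0.074, 0, 0, 0, 0.03], [0, 0, 0.09, 0, 0, 0, 0.03], [0, 0, 0.102, 0, 0, 0, 0.03], [0, 0, 0.108, 0, 0, 0, 0.03], [0, 0, 0.11, 0, 0, 0, 0.03]],
  ],
)

```text
t: 12.53
ee_pos: [0.5544, 0.1761, 0.2949]
ee_rot: [2.3, 2.139, 0.002]
force: [0.8, -0.3, -6.2]
finger_gap: 0.468
finger_force: 71.3
```

>>> arm_command(
  steps=[
    [[-0.001, -0.005, 0, 0, 0, 0, 0.03], [-0.003, -0.018, 0, 0, 0, 0, 0.03], [-0.006, -0.04, 0, 0, 0, 0, 0.03], [-0.01, -0.072, 0, 0, 0, 0, 0.03], [-0.016, -0.108, 0, 0, 0, 0, 0.03], [-0.021, -0.145, 0, 0, 0, 0, 0.03], [-0.026, -0.182, 0, 0, 0, 0, 0.03], [-0.032, -0.22, 0, 0, 0, 0, 0.03], [-0.037, -0.257, 0, 0, 0, 0, 0.03], [-0.042, -0.293, 0, 0, 0, 0, 0.03]],
  ],
)

```text
t: 13.37
ee_pos: [0.5103, -0.1201, 0.293]
ee_rot: [-2.301, -2.138, 0.003]
force: [0.5, 0.3, -5.4]
finger_gap: 0.469
finger_force: 71.4
```

>>> arm_command(
  steps=[
    [[-0.005, -0.034, 0, 0, 0, 0, 0.03], [-0.01, -0.064, 0, 0, 0, 0, 0.03], [-0.014, -0.09, 0, 0, 0, 0, 0.03], [-0.016, -0.108, 0, 0, 0, 0, 0.03], [-0.018, -0.119, 0, 0, 0, 0, 0.03], [-0.019, -0.125, 0, 0, 0, 0, 0.03], [-0.019, -0.126, 0, 0, 0, 0, 0.03], [-0.019, -0.126, 0, 0, 0, 0, 0.03]],
  ],
)

```text
t: 14.03
ee_pos: [0.4931, -0.2422, 0.2936]
ee_rot: [-2.299, -2.14, -0.0]
force: [0.1, -0.0, -5.1]
finger_gap: 0.468
finger_force: 71.4
```

```bash
python3 -c "
from h import *
read_camera('wrist');s=monitor.state();print(s['t'],s['ee_pos'],R.from_rotvec(s['ee_rot']).as_matrix().round(3).tolist())"
```

```text
14.0833 [ 0.49343383 -0.24157968  0.29374501] [[0.07, 0.998, -0.0], [0.998, -0.07, 0.001], [0.001, -0.0, -1.0]]
```

>>> arm_command(
  steps=[
    [[0, -0.0015, -0.004, 0, 0, 0, 0.03], [0, -0.0015, -0.014, 0, 0, 0, 0.03], [0, -0.0015, -0.028, 0, 0, 0, 0.03], [0, -0.0015, -0.044, 0, 0, 0, 0.03], [0, -0.0015, -0.06, 0, 0, 0, 0.03], [0, -0.0015, -0.074, 0, 0, 0, 0.03], [0, -0.0015, -0.086, 0, 0, 0, 0.03], [0, -0.0015, -0.094, 0, 0, 0, 0.03], [0, -0.0015, -0.099, 0, 0, 0, 0.03], [0, -0.0015, -0.101, 0, 0, 0, 0.03]],
  ],
)

```text
t: 14.92
ee_pos: [0.4931, -0.2439, 0.1919]
ee_rot: [-2.298, -2.14, 0.001]
force: [-0.5, 0.9, -4.9]
finger_gap: 0.468
finger_force: 71.4
```

>>> arm_command(
  steps=[
    [[0, 0, -0.001, 0, 0, 0, 0.03], [0, 0, -0.003, 0, 0, 0, 0.03], [0, 0, -0.005, 0, 0, 0, 0.03], [0, 0, -0.007, 0, 0, 0, 0.03], [0, 0, -0.0075, 0, 0, 0, 0.03]],
  ],
)

```text
t: 15.33
ee_pos: [0.4932, -0.2445, 0.1853]
ee_rot: [2.3, 2.14, 0.0]
force: [-0.1, -0.1, -5.2]
finger_gap: 0.468
finger_force: 71.4
```

>>> arm_command(
  steps=[
    [[0, 0, -0.001, 0, 0, 0, 0.03], [0, 0, -0.002, 0, 0, 0, 0.03], [0, 0, -0.002, 0, 0, 0, 0.03]],
  ],
)

```text
t: 15.58
ee_pos: [0.4932, -0.2444, 0.1849]
ee_rot: [2.299, 2.139, -0.0]
force: [-5.5, 2.1, 12.9]
finger_gap: 0.467
finger_force: 73.5
```

Contact came at the grasp height, so the tool is seated. I'll release it, rise and go to the drill.

>>> arm_command(
  steps=[
    [[0, 0, 0.001, 0, 0, 0, 0.05], [0, 0, 0.001, 0, 0, 0, 0.065], [0, 0, 0.001, 0, 0, 0, 0.085], [0, 0, 0.001, 0, 0, 0, 0.085], [0, 0, 0.005, 0, 0, 0, 0.085], [0, 0, 0.02, 0, 0, 0, 0.085], [0, 0, 0.045, 0, 0, 0, 0.085], [0, 0, 0.075, 0, 0, 0, 0.085], [0, 0, 0.1, 0, 0, 0, 0.085], [0, 0, 0.112, 0, 0, 0, 0.085]],
  ],
)

```text
t: 16.42
ee_pos: [0.4941, -0.2445, 0.2989]
ee_rot: [2.297, 2.138, 0.003]
force: [-0.0, 0.3, -0.9]
finger_gap: 0.995
finger_force: 0.0
```

```bash
python3 -c "
from h import *
s=monitor.state();print(s['t'],s['ee_pos'],s['force'],s['finger_gap'])
a=read_camera('side')['image'][100:270,340:530,::-1];b=read_camera('scene')['image'][80:250,190:380,::-1]
cv2.imwrite('pics/p2.png',cv2.resize(np.hstack([a,b]),(798,357)))"
```

```text
16.4167 [ 0.49413746 -0.24453001  0.29885106] [-0.02449856  0.28290133 -0.85669802] 0.9945099300879601
```

View pics/p2.png

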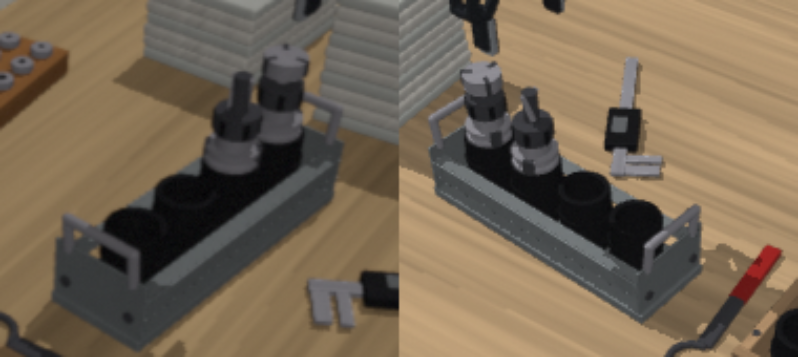

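Both tools stand seated and upright. Going to the drill.

>>> arm_command(
  steps=[
    [[0.001, 0.01, 0, 0, 0, 0, 0.085], [0.004, 0.035, 0, 0, 0, 0, 0.085], [0.009, 0.072, 0, 0, 0, 0, 0.085], [0.014, 0.11, 0, 0, 0, 0, 0.085], [0.019, 0.15, 0, 0, 0, 0, 0.085], [0.024, 0.19, 0, 0, 0, 0, 0.085], [0.029, 0.23, 0, 0, 0, 0, 0.085], [0.034, 0.27, 0, 0, 0, 0, 0.085], [0.039, 0.31, 0, 0, 0, 0, 0.085], [0.045, 0.35, 0, 0, 0, 0, 0.085]],
  ],
)

```text
t: 17.35
ee_pos: [0.537, 0.1082, 0.2941]
ee_rot: [-2.298, -2.14, 0.003]
force: [1.9, 0.2, 0.2]
finger_gap: 0.996
finger_force: 0.0
```

>>> arm_command(
  steps=[
    [[0.005, 0.038, 0, 0, 0, 0, 0.085], [0.01, 0.074, 0, 0, 0, 0, 0.085], [0.014, 0.104, 0, 0, 0, 0, 0.085], [0.016, 0.124, 0, 0, 0, 0, 0.085], [0.018, 0.135, -0.005, 0, 0, 0, 0.085], [0.018, 0.14, -0.02, 0, 0, 0, 0.085], [0.018, 0.141, -0.035, 0, 0, 0, 0.085], [0.018, 0.141, -0.045, 0, 0, 0, 0.085], [0.018, 0.141, -0.05, 0, 0, 0, 0.085]],
  ],
)

```text
t: 18.1
ee_pos: [0.5553, 0.2455, 0.2429]
ee_rot: [-2.3, -2.139, 0.006]
force: [-0.4, -1.0, 0.3]
finger_gap: 0.996
finger_force: 0.0
```

```bash
python3 -c "
from h import *
read_camera('wrist');s=monitor.state();print(s['t'],s['ee_pos'],R.from_rotvec(s['ee_rot']).as_matrix().round(3).tolist())"
```

```text
18.15 [0.55543024 0.24538746 0.24287614] [[0.073, 0.997, -0.003], [0.997, -0.073, -0.002], [-0.002, -0.003, -1.0]]
```

>>> arm_command(
  steps=[
    [[-0.001, 0, -0.005, 0, 0, 0, 0.085], [-0.001, -0.001, -0.02, 0, 0, 0, 0.085], [-0.001, -0.001, -0.038, 0, 0, 0, 0.085], [-0.001, -0.001, -0.053, 0, 0, 0, 0.085], [-0.001, -0.001, -0.06, 0, 0, 0, 0.085], [-0.001, -0.001, -0.062, 0, 0, 0, 0.085], [-0.001, -0.001, -0.062, 0, 0, 0, 0.085], [-0.001, -0.001, -0.062, 0, 0, 0, 0.055]],
  ],
)

```text
t: 18.82
ee_pos: [0.5556, 0.2458, 0.1843]
ee_rot: [2.3, 2.14, 0.002]
force: [-0.1, -0.5, 0.1]
finger_gap: 0.882
finger_force: 0.0
```

>>> arm_command(
  steps=[
    [[0, 0, 0, 0, 0, 0, 0.045], [0, 0, 0, 0, 0, 0, 0.03], [0, 0, 0, 0, 0, 0, 0.03], [0, 0, 0, 0, 0, 0, 0.03], [0, 0, 0, 0, 0, 0, 0.03]],
  ],
  grip_force=70,
)

```text
t: 19.23
ee_pos: [0.5554, 0.2457, 0.1845]
ee_rot: [2.3, 2.14, 0.002]
force: [-2.7, -0.8, 7.9]
finger_gap: 0.464
finger_force: 69.8
```

>>> arm_command(
  steps=[
    [[0, 0, 0.003, 0, 0, 0, 0.03], [0, 0, 0.01, 0, 0, 0, 0.03], [0, 0, 0.022, 0, 0, 0, 0.03], [0, 0, 0.038, 0, 0, 0, 0.03], [0, 0, 0.056, 0, 0, 0, 0.03], [0, 0, 0.074, 0, 0, 0, 0.03], [0, 0, 0.09, 0, 0, 0, 0.03], [0, 0, 0.102, 0, 0, 0, 0.03], [0, 0, 0.108, 0, 0, 0, 0.03], [0, 0, 0.11, 0, 0, 0, 0.03]],
  ],
)

```text
t: 20.07
ee_pos: [0.5555, 0.2458, 0.2951]
ee_rot: [2.3, 2.139, 0.003]
force: [0.8, -0.4, -4.5]
finger_gap: 0.467
finger_force: 71.1
```

>>> arm_command(
  steps=[
    [[-0.001, -0.005, 0, 0, 0, 0, 0.03], [-0.003, -0.018, 0, 0, 0, 0, 0.03], [-0.006, -0.04, 0, 0, 0, 0, 0.03], [-0.01, -0.072, 0, 0, 0, 0, 0.03], [-0.014, -0.108, 0, 0, 0, 0, 0.03], [-0.019, -0.145, 0, 0, 0, 0, 0.03], [-0.024, -0.182, 0, 0, 0, 0, 0.03], [-0.028, -0.22, 0, 0, 0, 0, 0.03], [-0.033, -0.257, 0, 0, 0, 0, 0.03], [-0.038, -0.293, 0, 0, 0, 0, 0.03]],
  ],
)

```text
t: 20.9
ee_pos: [0.5155, -0.0506, 0.2926]
ee_rot: [-2.301, -2.138, 0.003]
force: [1.3, 0.1, -3.7]
finger_gap: 0.469
finger_force: 71.1
```

>>> arm_command(
  steps=[
    [[-0.004, -0.034, 0, 0, 0, 0, 0.03], [-0.008, -0.064, 0, 0, 0, 0, 0.03], [-0.011, -0.09, 0, 0, 0, 0, 0.03], [-0.013, -0.108, 0, 0, 0, 0, 0.03], [-0.015, -0.12, 0, 0, 0, 0, 0.03], [-0.016, -0.126, 0, 0, 0, 0, 0.03], [-0.016, -0.127, 0, 0, 0, 0, 0.03], [-0.016, -0.127, 0, 0, 0, 0, 0.03]],
  ],
)

```text
t: 21.57
ee_pos: [0.5011, -0.1738, 0.2932]
ee_rot: [-2.299, -2.14, -0.0]
force: [0.3, 0.6, -4.8]
finger_gap: 0.471
finger_force: 71.1
```

```bash
python3 -c "
from h import *
read_camera('wrist');s=monitor.state();print(s['t'],s['ee_pos'],R.from_rotvec(s['ee_rot']).as_matrix().round(3).tolist())"
```

```text
21.6167 [ 0.50131687 -0.1731362   0.29325829] [[0.071, 0.998, -0.0], [0.998, -0.071, 0.001], [0.001, -0.0, -1.0]]
```

>>> arm_command(
  steps=[
    [[0.0005, -0.0005, -0.004, 0, 0, 0, 0.03], [0.0005, -0.0005, -0.014, 0, 0, 0, 0.03], [0.0005, -0.0005, -0.028, 0, 0, 0, 0.03], [0.0005, -0.0005, -0.044, 0, 0, 0, 0.03], [0.0005, -0.0005, -0.06, 0, 0, 0, 0.03], [0.0005, -0.0005, -0.074, 0, 0, 0, 0.03], [0.0005, -0.0005, -0.086, 0, 0, 0, 0.03], [0.0005, -0.0005, -0.094, 0, 0, 0, 0.03], [0.0005, -0.0005, -0.099, 0, 0, 0, 0.03], [0.0005, -0.0005, -0.101, 0, 0, 0, 0.03]],
  ],
)

```text
t: 22.45
ee_pos: [0.5016, -0.1744, 0.1915]
ee_rot: [-2.298, -2.14, 0.001]
force: [-0.3, 0.3, -4.2]
finger_gap: 0.467
finger_force: 71.2
```

>>> arm_command(
  steps=[
    [[0, 0, -0.001, 0, 0, 0, 0.03], [0, 0, -0.003, 0, 0, 0, 0.03], [0, 0, -0.005, 0, 0, 0, 0.03], [0, 0, -0.007, 0, 0, 0, 0.03], [0, 0, -0.0075, 0, 0, 0, 0.03]],
  ],
)

```text
t: 22.87
ee_pos: [0.5017, -0.175, 0.1848]
ee_rot: [2.3, 2.14, 0.0]
force: [0.2, -0.0, -4.1]
finger_gap: 0.467
finger_force: 71.2
```

>>> arm_command(
  steps=[
    [[0, 0, -0.001, 0, 0, 0, 0.03], [0, 0, -0.0015, 0, 0, 0, 0.03], [0, 0, -0.0015, 0, 0, 0, 0.03]],
  ],
)

```text
t: 23.12
ee_pos: [0.5017, -0.175, 0.1845]
ee_rot: [2.3, 2.139, 0.0]
force: [-3.5, 0.2, 9.1]
finger_gap: 0.471
finger_force: 72.5
```

The drill is seated. I'll release it, rise and go to the roundover tool.

>>> arm_command(
  steps=[
    [[0, 0, 0.001, 0, 0, 0, 0.05], [0, 0, 0.001, 0, 0, 0, 0.065], [0, 0, 0.001, 0, 0, 0, 0.085], [0, 0, 0.001, 0, 0, 0, 0.085], [0, 0, 0.005, 0, 0, 0, 0.085], [0, 0, 0.02, 0, 0, 0, 0.085], [0, 0, 0.045, 0, 0, 0, 0.085], [0, 0, 0.075, 0, 0, 0, 0.085], [0, 0, 0.1, 0, 0, 0, 0.085], [0, 0, 0.112, 0, 0, 0, 0.085]],
  ],
)

```text
t: 23.95
ee_pos: [0.5026, -0.1749, 0.2988]
ee_rot: [2.298, 2.138, 0.003]
force: [1.1, 0.2, 0.3]
finger_gap: 0.993
finger_force: 0.0
```

>>> arm_command(
  steps=[
    [[0.001, 0.01, 0, 0, 0, 0, 0.085], [0.004, 0.035, 0, 0, 0, 0, 0.085], [0.008, 0.072, 0, 0, 0, 0, 0.085], [0.012, 0.11, 0, 0, 0, 0, 0.085], [0.017, 0.15, 0, 0, 0, 0, 0.085], [0.021, 0.19, 0, 0, 0, 0, 0.085], [0.026, 0.23, 0, 0, 0, 0, 0.085], [0.03, 0.27, 0, 0, 0, 0, 0.085], [0.035, 0.31, 0, 0, 0, 0, 0.085], [0.039, 0.35, 0, 0, 0, 0, 0.085]],
  ],
)

```text
t: 24.78
ee_pos: [0.5402, 0.1775, 0.2948]
ee_rot: [-2.3, -2.14, 0.001]
force: [0.3, 0.1, 0.2]
finger_gap: 0.998
finger_force: 0.0
```

>>> arm_command(
  steps=[
    [[0.005, 0.038, 0, 0, 0, 0, 0.085], [0.009, 0.074, 0, 0, 0, 0, 0.085], [0.013, 0.104, 0, 0, 0, 0, 0.085], [0.015, 0.124, 0, 0, 0, 0, 0.085], [0.016, 0.135, -0.005, 0, 0, 0, 0.085], [0.016, 0.14, -0.02, 0, 0, 0, 0.085], [0.016, 0.141, -0.035, 0, 0, 0, 0.085], [0.016, 0.141, -0.045, 0, 0, 0, 0.085], [0.016, 0.141, -0.05, 0, 0, 0, 0.085]],
  ],
)

```text
t: 25.53
ee_pos: [0.5561, 0.3149, 0.2431]
ee_rot: [-2.3, -2.139, 0.005]
force: [0.8, -0.1, 0.5]
finger_gap: 0.992
finger_force: 0.0
```

```bash
python3 -c "
from h import *
a=read_camera('side')['image'][100:410,160:540,::-1];b=read_camera('scene')['image'][80:390,190:570,::-1]
s=monitor.state();print(s['t'],s['ee_pos'],R.from_rotvec(s['ee_rot']).as_matrix().round(3).tolist())
cv2.imwrite('pics/p3.png',cv2.resize(np.hstack([a,b]),(798,326)))"
```

```text
25.6333 [0.5565133  0.31502226 0.24425189] [[0.073, 0.997, -0.002], [0.997, -0.073, -0.001], [-0.002, -0.002, -1.0]]
```

View pics/p3.png

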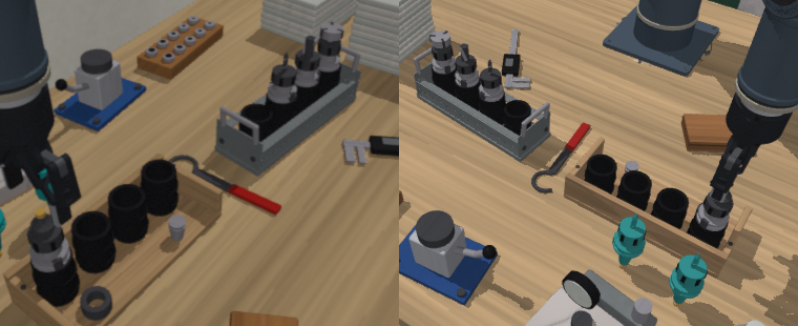

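Three tools are seated, and the hand is above the roundover tool.

>>> arm_command(
  steps=[
    [[-0.001, 0, -0.005, 0, 0, 0, 0.085], [-0.001, 0, -0.02, 0, 0, 0, 0.085], [-0.001, 0, -0.038, 0, 0, 0, 0.085], [-0.001, 0, -0.053, 0, 0, 0, 0.085], [-0.001, 0, -0.06, 0, 0, 0, 0.085], [-0.001, 0, -0.062, 0, 0, 0, 0.085], [-0.001, 0, -0.062, 0, 0, 0, 0.085], [-0.001, 0, -0.062, 0, 0, 0, 0.055]],
  ],
)

```text
t: 26.3
ee_pos: [0.5561, 0.3164, 0.1844]
ee_rot: [2.3, 2.14, 0.002]
force: [0.6, 0.2, -0.8]
finger_gap: 0.88
finger_force: 0.0
```

>>> arm_command(
  steps=[
    [[0, 0, 0, 0, 0, 0, 0.045], [0, 0, 0, 0, 0, 0, 0.03], [0, 0, 0, 0, 0, 0, 0.03], [0, 0, 0, 0, 0, 0, 0.03], [0, 0, 0, 0, 0, 0, 0.03]],
  ],
  grip_force=70,
)

```text
t: 26.72
ee_pos: [0.5563, 0.3163, 0.1846]
ee_rot: [2.3, 2.139, 0.003]
force: [0.6, -0.4, 6.2]
finger_gap: 0.466
finger_force: 70.0
```

>>> arm_command(
  steps=[
    [[0, 0, 0.003, 0, 0, 0, 0.03], [0, 0, 0.01, 0, 0, 0, 0.03], [0, 0, 0.022, 0, 0, 0, 0.03], [0, 0, 0.038, 0, 0, 0, 0.03], [0, 0, 0.056, 0, 0, 0, 0.03], [0, 0, 0.074, 0, 0, 0, 0.03], [0, 0, 0.09, 0, 0, 0, 0.03], [0, 0, 0.102, 0, 0, 0, 0.03], [0, 0, 0.108, 0, 0, 0, 0.03], [0, 0, 0.11, 0, 0, 0, 0.03]],
  ],
)

```text
t: 27.55
ee_pos: [0.5558, 0.3163, 0.2951]
ee_rot: [2.3, 2.14, 0.003]
force: [0.2, -0.8, -4.7]
finger_gap: 0.467
finger_force: 71.4
```

>>> arm_command(
  steps=[
    [[-0.001, -0.005, 0, 0, 0, 0, 0.03], [-0.002, -0.018, 0, 0, 0, 0, 0.03], [-0.005, -0.04, 0, 0, 0, 0, 0.03], [-0.008, -0.072, 0, 0, 0, 0, 0.03], [-0.012, -0.108, 0, 0, 0, 0, 0.03], [-0.016, -0.145, 0, 0, 0, 0, 0.03], [-0.02, -0.182, 0, 0, 0, 0, 0.03], [-0.024, -0.22, 0, 0, 0, 0, 0.03], [-0.028, -0.257, 0, 0, 0, 0, 0.03], [-0.032, -0.293, 0, 0, 0, 0, 0.03]],
  ],
)

```text
t: 28.38
ee_pos: [0.5222, 0.0198, 0.2926]
ee_rot: [-2.301, -2.138, 0.003]
force: [0.8, -0.1, -4.9]
finger_gap: 0.468
finger_force: 71.4
```

>>> arm_command(
  steps=[
    [[-0.004, -0.034, 0, 0, 0, 0, 0.03], [-0.007, -0.064, 0, 0, 0, 0, 0.03], [-0.01, -0.09, 0, 0, 0, 0, 0.03], [-0.012, -0.108, 0, 0, 0, 0, 0.03], [-0.013, -0.12, 0, 0, 0, 0, 0.03], [-0.014, -0.127, 0, 0, 0, 0, 0.03], [-0.014, -0.128, 0, 0, 0, 0, 0.03], [-0.014, -0.128, 0, 0, 0, 0, 0.03]],
  ],
)

```text
t: 29.05
ee_pos: [0.5096, -0.1044, 0.2932]
ee_rot: [-2.299, -2.14, -0.0]
force: [0.1, -0.2, -5.3]
finger_gap: 0.47
finger_force: 71.4
```

```bash
python3 -c "
from h import *
read_camera('wrist');s=monitor.state();print(s['t'],s['ee_pos'],R.from_rotvec(s['ee_rot']).as_matrix().round(3).tolist())"
```

```text
29.1 [ 0.50981617 -0.1036877   0.29331464] [[0.071, 0.998, 0.0], [0.998, -0.071, 0.001], [0.001, -0.0, -1.0]]
```

>>> arm_command(
  steps=[
    [[0.0005, -0.0005, -0.004, 0, 0, 0, 0.03], [0.0005, -0.0005, -0.014, 0, 0, 0, 0.03], [0.0005, -0.0005, -0.028, 0, 0, 0, 0.03], [0.0005, -0.0005, -0.044, 0, 0, 0, 0.03], [0.0005, -0.0005, -0.06, 0, 0, 0, 0.03], [0.0005, -0.0005, -0.074, 0, 0, 0, 0.03], [0.0005, -0.0005, -0.086, 0, 0, 0, 0.03], [0.0005, -0.0005, -0.094, 0, 0, 0, 0.03], [0.0005, -0.0005, -0.099, 0, 0, 0, 0.03], [0.0005, -0.0005, -0.101, 0, 0, 0, 0.03]],
  ],
)

```text
t: 29.93
ee_pos: [0.51, -0.1049, 0.1915]
ee_rot: [-2.298, -2.14, 0.001]
force: [-1.4, 0.2, -5.3]
finger_gap: 0.469
finger_force: 71.4
```

>>> arm_command(
  steps=[
    [[0, 0, -0.001, 0, 0, 0, 0.03], [0, 0, -0.003, 0, 0, 0, 0.03], [0, 0, -0.005, 0, 0, 0, 0.03], [0, 0, -0.007, 0, 0, 0, 0.03], [0, 0, -0.0075, 0, 0, 0, 0.03]],
  ],
)

```text
t: 30.35
ee_pos: [0.5102, -0.1055, 0.1848]
ee_rot: [2.3, 2.14, 0.0]
force: [0.3, 0.4, -4.3]
finger_gap: 0.466
finger_force: 71.4
```

>>> arm_command(
  steps=[
    [[0, 0, -0.001, 0, 0, 0, 0.03], [0, 0, -0.0015, 0, 0, 0, 0.03], [0, 0, -0.0015, 0, 0, 0, 0.03]],
  ],
)

```text
t: 30.6
ee_pos: [0.5102, -0.1055, 0.1846]
ee_rot: [2.299, 2.139, 0.0]
force: [-4.2, 1.0, 9.6]
finger_gap: 0.468
finger_force: 73.2
```

Seated. I'll release it, rise and move aside (+y), clear of everything, for a final look.

>>> arm_command(
  steps=[
    [[0, 0, 0.001, 0, 0, 0, 0.05], [0, 0, 0.001, 0, 0, 0, 0.065], [0, 0, 0.001, 0, 0, 0, 0.085], [0, 0, 0.001, 0, 0, 0, 0.085], [0, 0, 0.005, 0, 0, 0, 0.085], [0, 0, 0.02, 0, 0, 0, 0.085], [0, 0, 0.045, 0, 0, 0, 0.085], [0, 0, 0.075, 0, 0, 0, 0.085], [0, 0, 0.105, 0, 0, 0, 0.085], [0, 0, 0.13, 0, 0, 0, 0.085]],
  ],
)

```text
t: 31.43
ee_pos: [0.5103, -0.1052, 0.3157]
ee_rot: [2.299, 2.14, 0.001]
force: [0.6, -0.8, 0.1]
finger_gap: 0.999
finger_force: 0.0
```

>>> arm_command(
  steps=[
    [[0, 0.01, 0, 0, 0, 0, 0.085], [0, 0.035, 0, 0, 0, 0, 0.085], [0, 0.07, 0, 0, 0, 0, 0.085], [0, 0.1, 0, 0, 0, 0, 0.085], [0, 0.125, 0, 0, 0, 0, 0.085], [0, 0.14, 0, 0, 0, 0, 0.085], [0, 0.145, 0, 0, 0, 0, 0.085], [0, 0.145, 0, 0, 0, 0, 0.085], [0, 0.145, 0, 0, 0, 0, 0.085], [0, 0.145, 0, 0, 0, 0, 0.085]],
  ],
)

```text
t: 32.27
ee_pos: [0.5102, 0.038, 0.3132]
ee_rot: [2.302, 2.137, -0.001]
force: [0.2, 0.1, -0.7]
finger_gap: 0.988
finger_force: 0.0
```

```bash
python3 -c "
from h import *
a=read_camera('side')['image'][90:290,320:540,::-1];b=read_camera('scene')['image'][60:260,170:390,::-1]
s=monitor.state();print(s['t'],s['ee_pos'],s['force'],abs(s['joint_velocities']).max())
cv2.imwrite('pics/p4.png',cv2.resize(np.hstack([a,b]),(798,363),interpolation=cv2.INTER_CUBIC))"
```

```text
32.3667 [0.51028589 0.0381425  0.31325492] [-0.14164268 -0.57593796  0.20169272] 0.006480456558605454
```

View pics/p4.png

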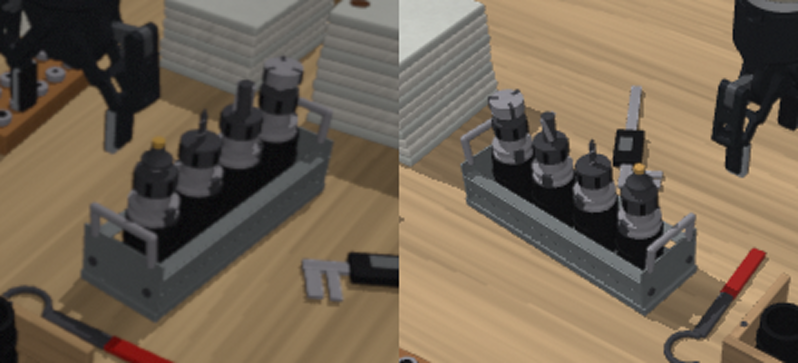

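All four stand seated and upright. From the robot's left the order is roundover, drill, straight, surfacing, and the gripper is clear.

```bash
python3 -c "
from cell import close_job; print(close_job())"
```

```text
the job is handed in; nothing more can be done
None
```

The job is handed in at about 32 s: all four tool holders are released and look upright and seated in the carrier in rack order, from left to right roundover, drill, straight, surfacing; the hand-in returned no verdict.

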